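# Seat the pinning board on the sloped stand

## Robot

A 7-joint arm with a two-finger parallel gripper is mounted at the origin on the work surface. World frame = base frame: x ahead of the robot, y to its left, z up, the work surface at z = 0. Lengths are in mm, angles in rad, forces in N, time in s.
With the tool pointing down it reaches from about 400 to 875 mm from the base axis. Payload 4.4 kg.
Tool frame: the origin (TCP) lies midway between the tips of the shut fingers; the grasp point (between the pads) lies 19 mm behind it; z points along the fingers, y is the direction in which the jaws open and shut (so a half turn about z gives the same grasp; the last joint's range is limited). The gripper opens to 85 mm and grips with 20 to 120 N. Pads are 22 mm wide; open, the fingers measure 114 mm over their backs; the gripper's body (76 mm by 85 mm) begins 54 mm behind the grasp point. The pads swing forward as they close: fully open they stand 13 mm farther back than shut.
Start: joints at [1.116, 0.628, 0.038, 1.517, -0.027, 0.996, -0.02], TCP at [246.429, -601.49, 231.313] pointing down, gripper open.
Joint ranges: [-3.06, 3.06], [-0.37, 2.12], [-1.25, 1.32], [0.18, 2.47], [-1.1, 4.24], [0.23, 1.98], [-2.94, 2.94]. Speed limits (rad/s): [2.57, 2.57, 3.14, 3.14, 3.14, 3.14, 3.14].

## Interface

Orientations are given as [roll, pitch, yaw] about the fixed x, y, z axes, in that order (R = Rz(yaw) Ry(pitch) Rx(roll)).
In Python, from cell import ctrl, vision gives the robot as it stands.
- The arm moves only by the tool play_rows, never from a script. Its arguments are lists of equal length, an entry for each row: "slide": the shift along the tool's x, y, z in mm, a list of three; "turn": the turn about the tool's z in rad; "fingers": the opening, from 0 (shut) to 1 (fully open). A call has 1 to 5 rows; each row is the pose to reach, as a shift and turn from the pose measured when the call began, along the tool's axes at that moment; what a row does not reach only later rows make up. A row lasts 1/8 s, in which the tool goes at most 62.5 mm and 10.7 degrees, less where a joint would pass 70% of its speed; a pose out of reach is approached as far as the arm can. A call with a gripper value outside its range is refused whole. The fingers move at their own pace and stop on an object; the grip force is fixed at half the most. Time passes only in rows, so rows that repeat a pose let the fingers close. It gives the time, the measured TCP pose, the force and the opening at its end, in the units of the state.
- ctrl.read_state(): the state, without advancing time (a new reading comes with each control period).
- vision.get_image(name): name is "side" or "top" or "wrist"; returns (picture, depth): 420x560x3 uint8, blue, green, red; 420x560 float32, mm along the optical axis (not along the pixel's ray), 0 where there is no reading.
- vision.camera_params(name): a dict with "fx", "fy", "cx", "cy" (pixels), "position" and "rotation" of the camera in the world. Camera axes: x right, y up, looking along -z (the intrinsics and any distortion apply to the point x, -y, -z); pixel columns grow to the right and rows downward; lengths in mm; the calibration is good to about 2 mm. The wrist camera is an equidistant fisheye: a pixel r from the principal point sees the ray r / f radians off the axis. A picture is of the moment at which its call begins: read the wrist's pose just before it. camera_params takes no time and is no camera call; for the wrist camera it gives the pose at the moment of the call.
- ctrl.finish_job(): hands the job in, once; it reports no verdict.
The state is a dict: "clock": time; "qpos": joint angles; "qd": joint speeds; "tau": joint torques, N m; "eef_pos": TCP position; "tool_rot": TCP orientation; "force": force on the tool from outside, world axes, zero at the start; "torque": the same for the moment, N m; "width": finger opening in mm.
Only numpy, scipy, OpenCV 4.12 (cv2) and the standard library are available. Lean on these libraries where they do the work, as an engineer would, in place of code of your own. Each camera call takes 0.05 s, during which the arm holds its last target.

## Task

Take the large empty pinning board (the one with a square cut out of one corner and a wooden lift bar on its face) out of the rack by its top edge, lay it on its back on the felt mat and let go. Then take it again by the lift bar and set it gently on the sloped stand, bar up and with the cut-out corner towards the stand's corner stop, and let go so that it slides fully home against both fences. Leave everything else where it is.

Things in the scene. Friction and masses are not known exactly. Their poses are not given: they have to be found in the camera images.
- board_center (a point): Centre of the large pinning board's slab (bar not counted): white, 150 x 104 x 12 mm, 0.15 to 0.31 kg. Board axes: x = face normal, out of the side with the bar; y along the 150 mm, z along the 104 mm. At the start it stands in a rack slot, z up, its 12 mm top edge (52 mm above this point) free to pinch from above. A 24 x 24 mm square is cut out of the corner at +z, -y. Lying on its back: x up.
- board_bar (a point): Centre of the board's lift bar, of wood, in the middle of its face: 70 mm long (board y), 18 mm wide (board z), standing 32 mm out of the face (board x). 22 mm along board x from board_center. Axes as there.
- rack: Fixed wooden rack, base 170 x 150 mm. Origin: centre of its underside. Three slots along rack y, at rack x = -60, 0, +60 mm, 14.6 mm wide, floor 12 mm and walls up to 52 mm above the bench; raised by 50 mm a board is clear. The board may be in any of them, its face to rack +x; the other two hold smaller boards (110 x 72 x 11 mm, with beetles) that stay.
- mat: Fixed flat grey felt mat, 230 (x) x 220 (y) x 4 mm thick, on the bench. Origin: centre of its underside.
- deck: White sloped deck of the fixed stand. Origin: the locating corner, its lowest point, where the inner faces of both fences meet the surface. z = deck normal, 22 degrees off vertical; x, y = along the surface, each rising 16 degrees. Slick (friction about 0.12), 150 mm in x, 190 in y. Dark fences 10 mm high, 8 thick, along x = 0 and y = 0; square stop at x, y = 0 to 20 mm, 10 mm high.
- seat (a point): Where board_center is when the board is home, at deck x 52, y 75, z 6 mm; axes of the deck. Then board z points along deck -x, board y along deck y, board x along deck z: the cut long edge touches the fence x = 0, a short edge the fence y = 0, the cut-out clears the stop by 4 mm. No other corner of the board goes home. Let go up the slope in this orientation, it slides in by itself.
Not all that is in view belongs to the job. What is shaped like the part that bears board_center but red is not meant.

How it is judged:
By the outcome, as a careful person would: the job done as asked, in the order asked, and still so for the second after the job is handed in, with the robot touching nothing.
It also fails if it takes over 64 s, if anything falls off the work surface, if the arm or the gripper's body presses on something with over 40 N, if the wrist force passes 120 N, or if a joint passes its speed limit or range.

## Working session

There is one attempt and no reset: what is moved stays moved. The work goes in short steps, Python scripts to look and compute and a tool call to move; the robot and the scene stay as the last step left them, time stands still between calls to the robot, and variables do not carry over. Pictures are saved under pics/ and viewed, and the job is handed in when it is done.

Besides the shell and the picture viewer there is one more tool, called by a JSON object that holds its "op" and its "data". play_rows: Moves the arm, as the interface text tells. Its arguments: {"type":"object","properties":{"slide":{"type":"array"},"turn":{"type":"array"},"fingers":{"type":"array"}},"required":["slide","turn","fingers"]}

```bash
ls; mkdir -p pics; cat > h.py <<'E'
import numpy as np, cv2
from cell import ctrl, vision
from scipy.spatial.transform import Rotation as Ro
def snap(name, tag):
    p=vision.camera_params(name); im,d=vision.get_image(name)
    cv2.imwrite(f'pics/{tag}.png',im); np.savez(f'pics/{tag}.npz',im=im,d=d,**{k:np.array(v) for k,v in p.items()})
    return im,d,p
def load(tag):
    z=np.load(f'pics/{tag}.npz',allow_pickle=True); return z
def cloud(z):
    d=z['d'];v,u=np.indices(d.shape)
    x=(u-z['cx'])/z['fx']*d; y=(v-z['cy'])/z['fy']*d
    P=np.stack([x,-y,-d],-1)
    R=np.array(z['rotation'])
    W=P@R.T+np.array(z['position']); W[d==0]=np.nan
    return W
E
python3 - <<'E'
from h import *
for n in ['side','top']:
    im,d,p=snap(n,n+'0'); print(n,p)
s=ctrl.read_state(); print(s)
E
```

```text
pics
side {'fx': 543.9187788823818, 'fy': 543.9187788823818, 'cx': 277.053106407469, 'cy': 211.91537856110904, 'position': array([ 102.48170571, 1035.46033118, 1333.12757231]), 'rotation': array([ 7.26519085e-01, -1.48502507e-03, -2.81874154e+00])}
top {'fx': 427.6598493737158, 'fy': 427.6598493737158, 'cx': 280.162410270573, 'cy': 213.13838057465733, 'position': array([ 330.11224588,    8.2556503 , 1431.13504725]), 'rotation': array([ 0.0673039 , -0.01559592, -1.55627195])}
{'clock': 0.1, 'qpos': array([ 1.11621564,  0.62927603,  0.038449  ,  1.518264  , -0.02698052,
        0.99632038, -0.01998708]), 'qd': array([ 1.06777363e-03, -3.65258285e-03,  4.13889905e-04, -1.20132169e-03,
        7.73285647e-05, -1.80799555e-03,  1.52469469e-05]), 'tau': array([ 3.20681989e-03, -5.64532220e+01,  1.23045623e+00, -1.93974406e+01,
        1.12806002e-02,  5.42430018e-03, -1.45716552e-05]), 'eef_pos': array([ 246.19463745, -600.9582134 ,  230.46790841]), 'tool_rot': array([-3.13984343e+00,  3.78160986e-05,  3.88800894e-01]), 'force': array([1.18383859, 0.22485252, 0.21155311]), 'torque': array([0.03049847, 0.00423021, 0.03911413]), 'width': 85.18125236672022}
```

```bash
sed -i "s/    R=np.array(z\['rotation'\])/    R=Ro.from_euler('xyz',z['rotation']).as_matrix()/" h.py
```

```text
(no output)
```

View pics/top0.png

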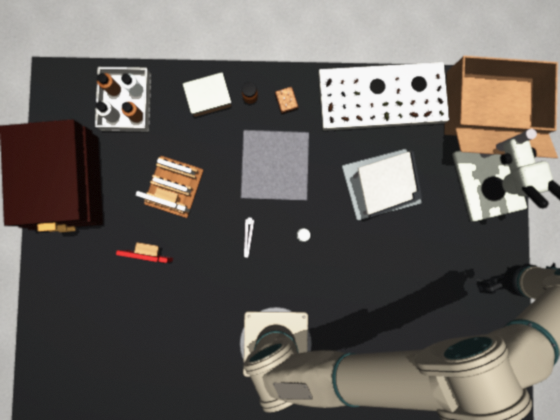

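View pics/side0.png

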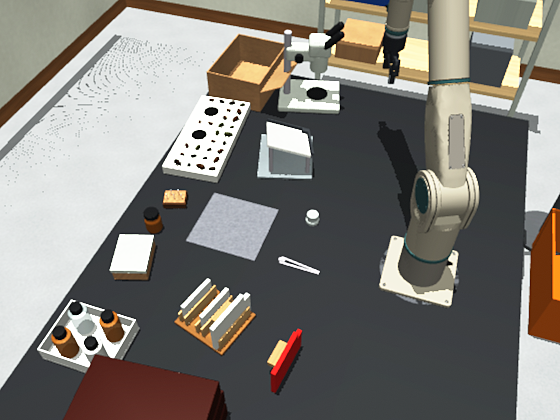

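```bash
python3 - <<'E'
from h import *
a=load('top0');b=load('side0')
t=cv2.resize(a['im'][145:225,125:215],None,fx=6,fy=6,interpolation=cv2.INTER_CUBIC)
s=cv2.resize(b['im'][265:360,165:265],None,fx=6,fy=6,interpolation=cv2.INTER_CUBIC)
cv2.imwrite('pics/t1.png',t);cv2.imwrite('pics/s1.png',s)
t=cv2.resize(a['im'][135:230,330:430],None,fx=6,fy=6,interpolation=cv2.INTER_CUBIC);cv2.imwrite('pics/t2.png',t)
W=cloud(a)
for n,(u,v) in dict(mat=(275,165),bench=(220,260),boardtop=(160,200),rk=(172,185),deck=(385,180),cy=(303,235)).items(): print(n,W[v,u].round(1))
W=cloud(b)
for n,(u,v) in dict(mat=(232,225),bench=(350,350),boardtop=(240,310),deck=(288,140)).items(): print(n,W[v,u].round(1))
E
```

```text
mat [588.2   7.2   7.9]
bench [267.9 184.7   2.4]
boardtop [454.4 360.9 109.4]
rk [504.7 331.1  85.9]
deck [ 530.5 -340.8   95.9]
cy [354.1 -87.5  38.5]
mat [595.5  11.2   0.7]
bench [134.5 320.4   4.5]
boardtop [439.8 334.4  68.7]
deck [ 517.7 -330.2   99.8]
```

View pics/t1.png

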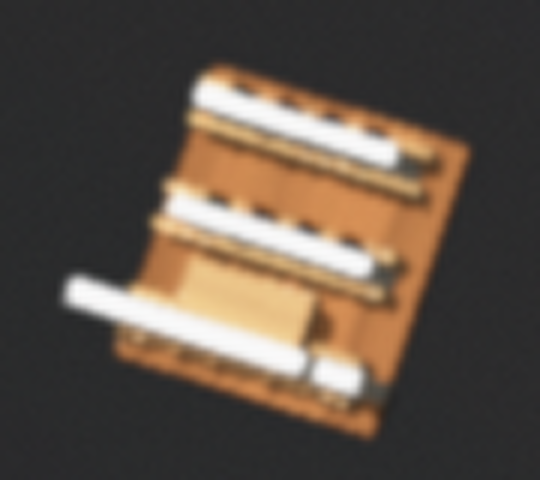

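View pics/s1.png

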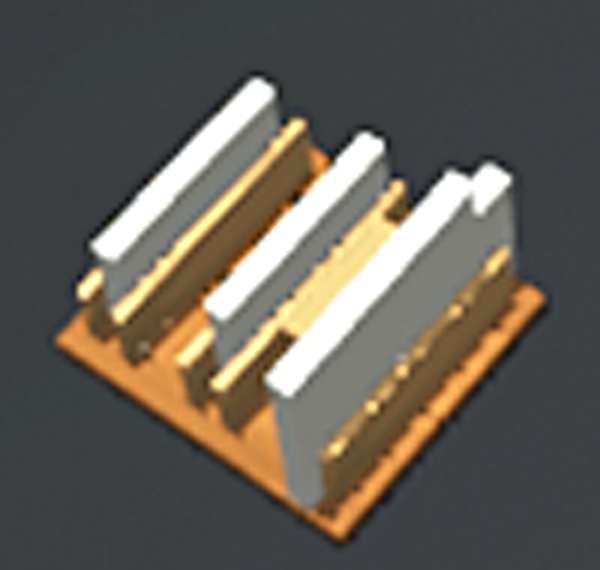

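View pics/t2.png

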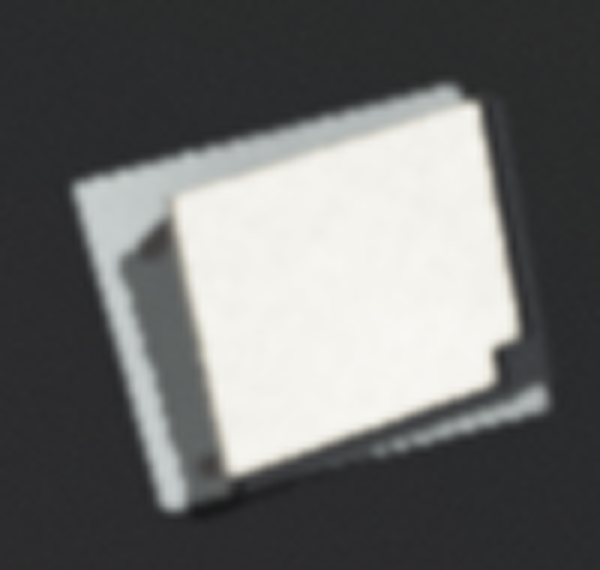

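```bash
python3 - <<'E'
from h import *
for n,box in (('top0',(140,225,335,430)),('side0',(115,185,250,320))):
    z=load(n);W=cloud(z);im=z['im']
    g=im.min(-1)
    m=np.zeros(g.shape,bool); m[box[0]:box[1],box[2]:box[3]]=1
    m&=(g>215)&np.isfinite(W[...,2])
    P=W[m]; 
    for it in range(6):
        A=np.c_[P[:,:2],np.ones(len(P))]; c,*_=np.linalg.lstsq(A,P[:,2],rcond=None); r=P[:,2]-A@c
        k=abs(r)<max(2*r.std(),3); P=P[k]
    nrm=np.array([-c[0],-c[1],1]);nrm/=np.linalg.norm(nrm)
    print(n,len(P),c,np.degrees(np.arccos(nrm[2])),r.std())
    m2=m.astype(np.uint8); cs,_=cv2.findContours(m2,0,1); cc=max(cs,key=cv2.contourArea)
    ap=cv2.approxPolyDP(cc,2.5,True)[:,0]
    R=Ro.from_euler('xyz',z['rotation']).as_matrix();o=z['position']
    for u,v in ap:
        d=R@np.array([(u-z['cx'])/z['fx'],-(v-z['cy'])/z['fy'],-1])
        t=(c[2]+c[0]*o[0]+c[1]*o[1]-o[2])/(d[2]-c[0]*d[0]-c[1]*d[1]); print((u,v),(o+t*d).round(1))
E
```

```text
top0 1996 [  0.19469506   0.3639742  118.9616845 ] 22.429622409136595 1.9739638504572932
(np.int32(408), np.int32(153)) [ 619.8 -416.8   87.9]
(np.int32(360), np.int32(168)) [ 560.3 -253.5  135.8]
(np.int32(369), np.int32(212)) [ 428.3 -290.    96.8]
(np.int32(410), np.int32(198)) [ 479.1 -433.1   54.6]
(np.int32(414), np.int32(184)) [ 524.5 -444.9   59.1]
side0 833 [  0.19327786   0.36459903 119.37466334] 22.42401145742111 1.6723781464566065
(np.int32(267), np.int32(122)) [ 622.1 -410.    90.1]
(np.int32(269), np.int32(145)) [ 556.7 -244.   138. ]
(np.int32(310), np.int32(154)) [ 427.1 -289.6   96.3]
(np.int32(306), np.int32(134)) [ 481.3 -431.6   55.1]
```

```bash
cat >> h.py <<'E'
def ray(z,u,v):
    R=Ro.from_euler('xyz',z['rotation']).as_matrix()
    return z['position'],R@np.array([(u-z['cx'])/z['fx'],-(v-z['cy'])/z['fy'],-1])
def onz(z,u,v,h):
    o,d=ray(z,u,v); return o+(h-o[2])/d[2]*d
def rayw(z,u,v):
    x=u-z['cx'];y=v-z['cy'];r=np.hypot(x,y);th=r/z['fx'];
    c=np.array([np.sin(th)*x/max(r,1e-9),-np.sin(th)*y/max(r,1e-9),-np.cos(th)])
    return np.array(z['position']),Ro.from_euler('xyz',z['rotation']).as_matrix()@c
def onzw(z,u,v,h):
    o,d=rayw(z,u,v); return o+(h-o[2])/d[2]*d
E
python3 - <<'E'
from h import *
a=load('top0')
f=lambda u,v,h:onz(a,(u+.5)/6-.5+125,(v+.5)/6-.5+145,h).round(1)
print('board ends',f(68,290,116),f(365,378,116))
print('board corners top side',f(80,276,116),f(62,306,116))
print('rack base corners',f(212,65,6),f(468,148,6),f(375,436,6),f(118,350,6))
print('b1',f(200,92,84),f(398,152,84),'b2',f(170,205,84),f(370,265,84))
for q in [(246,131),(308,132),(241,199),(306,200)]: print('mat',onz(a,*q,4).round(1))
b=load('side0')
f=lambda u,v,h:onz(b,(u+.5)/6-.5+165,(v+.5)/6-.5+265,h).round(1)
print('side ends',f(282,380,116),f(498,175,116))
print('rack',f(58,340,6),f(340,540,6),f(545,295,6))
for q in [(212,194),(278,211),(253,258),(187,237)]: print('mat',onz(b,*q,4).round(1))
E
```

```text
board ends [474.5 433.7 116. ] [431.6 280.6 116. ]
board corners top side [481.8 427.8 116. ] [466.2 436.4 116. ]
rack base corners [614.4 393.8   6. ] [570.  249.8   6. ] [408.  296.9   6. ] [453.6 440.4   6. ]
b1 [584.3 378.5  84. ] [554.1 273.4  84. ] b2 [523.9 392.2  84. ] [493.8 286.3  84. ]
mat [703.4 107.1   4. ]
mat [ 703.9 -103.     4. ]
mat [472.  119.2   4. ]
mat [472.2 -98.7   4. ]
side ends [476.2 431.9 116. ] [426.  308.1 116. ]
rack [616.1 391.1   6. ] [454.5 442.5   6. ] [411.2 297.2   6. ]
mat [708.6 -92.1   4. ]
mat [473.7 -90.1   4. ]
mat [485.2 115.7   4. ]
mat [709.9 104.7   4. ]
```

```bash
cat >> h.py <<'E'
def to(x,y,z,psi=None):
    s=ctrl.read_state(); R=Ro.from_euler('xyz',s['tool_rot']).as_matrix()
    d=R.T@(np.array([x,y,z])-s['eef_pos'])
    c=s['tool_rot'][2]; t=0 if psi is None else -((np.radians(psi)-c+np.pi)%(2*np.pi)-np.pi)
    print('pos',s['eef_pos'].round(1),'rot',s['tool_rot'].round(4),'q',s['qpos'].round(2),'w',round(float(s['width']),1),'F',s['force'].round(1),'t',s['clock'])
    print('slide',d.round(1),'len',np.linalg.norm(d).round(1),'turn',round(t,3))
E
python3 -c "
from h import *
to(420,-330,270,40)"
```

```text
pos [ 246.2 -601.   230.5] rot [-3.1398  0.      0.3888] q [ 1.12  0.63  0.04  1.52 -0.03  1.   -0.02] w 85.2 F [1.2 0.2 0.2] t 0.1
slide [ 263.5 -184.9  -39.2] len 324.3 turn -0.309
```

{"op": "play_rows", "data": {"slide": [[53,-37,-8],[106,-74,-16],[158,-111,-24],[211,-148,-32],[264,-185,-39]], "turn": [-0.06,-0.12,-0.18,-0.24,-0.31], "fingers": [1,1,1,1,1]}}

```text
clock: 0.72
eef_pos: [414.5, -338.3, 268.5]
tool_rot: [-3.14, -0.001, 0.701]
force: [1.5, -0.4, 0.6]
width: 85.4
```

```bash
python3 -c "
from h import *
to(540,-40,270,70)"
```

```text
pos [ 414.5 -338.3  268.5] rot [-3.1399e+00 -5.0000e-04  7.0090e-01] q [ 0.68  0.42 -0.07  1.79  0.03  0.93 -0.27] w 85.4 F [ 1.5 -0.4  0.6] t 0.725
slide [ 288.3 -147.    -1.1] len 323.6 turn -0.521
```

```bash
python3 -c "
from h import *
im,d,p=snap('wrist','w1');print(p)"
```

```text
{'fx': 325.19226210127806, 'fy': 325.19226210127806, 'cx': 277.6543724960409, 'cy': 211.08591315845223, 'position': array([ 475.44458348, -287.37769817,  412.43671792]), 'rotation': array([-0.31148257,  0.00121482, -0.87015023])}
```

View pics/w1.png

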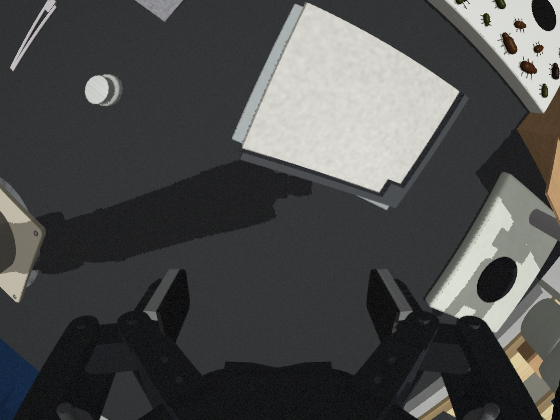

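{"op": "play_rows", "data": {"slide": [[58,-29,0],[116,-59,0],[173,-88,0],[231,-118,0],[288,-147,0]], "turn": [-0.1,-0.21,-0.31,-0.42,-0.52], "fingers": [0.8,0.7,0.6,0.5,0.5]}}

```text
clock: 1.4
eef_pos: [533.3, -49.9, 272.0]
tool_rot: [3.14, -0.009, 1.238]
force: [1.3, -1.0, -0.7]
width: 42.8
```

```bash
python3 -c "
from h import *
to(500,250,270,73.2)"
```

```text
pos [533.3 -49.9 272. ] rot [ 3.1402 -0.0085  1.238 ] q [ 0.23  0.43 -0.26  1.78  0.12  0.95 -0.42] w 42.8 F [ 1.3 -1.  -0.7] t 1.4
slide [ 272.6 -129.5    4.1] len 301.8 turn -0.04
```

{"op": "play_rows", "data": {"slide": [[55,-26,0],[110,-52,0],[165,-78,0],[220,-104,0],[272,-129,0]], "turn": [-0.01,-0.02,-0.03,-0.04,-0.04], "fingers": [0.45,0.45,0.45,0.45,0.45]}}

```text
clock: 2.02
eef_pos: [499.9, 250.9, 273.9]
tool_rot: [3.14, -0.008, 1.278]
force: [1.2, -0.2, 0.4]
width: 38.0
```

```bash
python3 -c "
from h import *
im,d,p=snap('wrist','w2');print(p)
to(453,358,240,73.2)"
```

```text
{'fx': 325.19226210127806, 'fy': 325.19226210127806, 'cx': 277.6543724960409, 'cy': 211.08591315845223, 'position': array([522.66974361, 325.68134294, 418.36336712]), 'rotation': array([-0.30418487, -0.00243866, -0.29308251])}
pos [497.1 261.7 274.3] rot [-3.1401 -0.0168  1.2887] q [-0.31  0.46 -0.33  1.72  0.16  0.98 -0.97] w 38.1 F [-0.2  8.5  1.4] t 2.075
slide [ 79.6 -69.1  35.8] len 111.3 turn 0.011
```

View pics/w2.png

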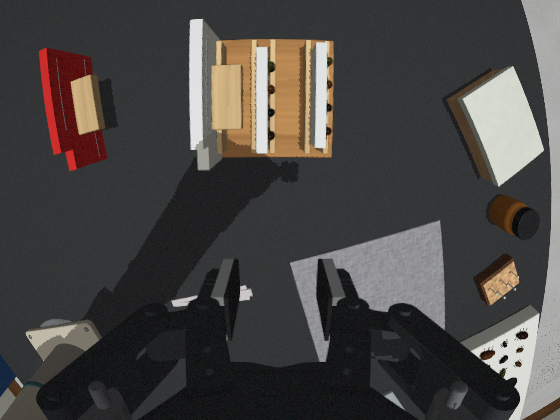

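```bash
python3 - <<'E'
from h import *
z=load('w2')
cv2.imwrite('pics/w2z.png',cv2.resize(z['im'][10:180,170:345],None,fx=3.5,fy=3.5,interpolation=cv2.INTER_CUBIC))
E
```

```text
(no output)
```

View pics/w2z.png

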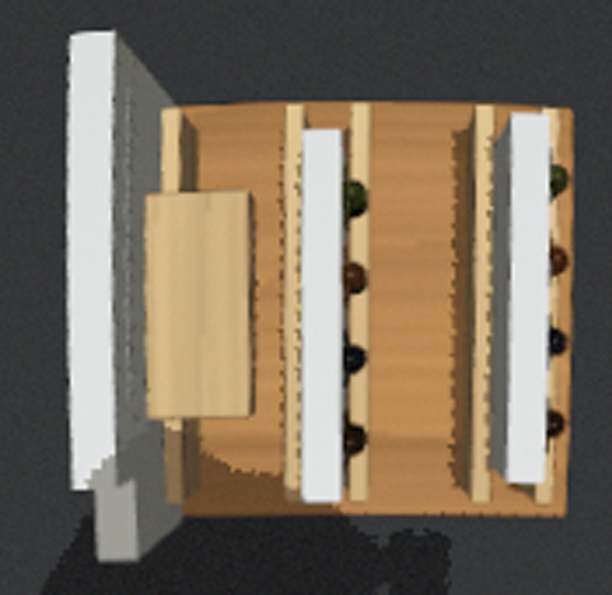

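```bash
python3 - <<'E'
from h import *
z=load('w2')
f=lambda u,v,h:onzw(z,(u+.5)/3.5-.5+170,(v+.5)/3.5-.5+10,h).round(1)
A,B,C=f(70,35,116),f(115,32,116),f(74,488,116); D,E=f(97,560,92),f(138,557,92)
print(A,B,C,D,E, np.linalg.norm(A-B),np.linalg.norm(A-C),np.linalg.norm(D-E))
d=A-C;print('yaw',np.degrees(np.arctan2(-d[0],d[1])));
e1=(A+B)/2;e2=(D+E)/2; print(e1,e2,(e1+e2)[:2]/2,np.linalg.norm((e1-e2)[:2]),np.degrees(np.arctan2(-(e1-e2)[0],(e1-e2)[1])))
for q in [(162,107),(572,110),(567,515)]: print('rack base/wall',f(*q,12))
E
```

```text
[471.4 438.2 116. ] [483.2 434.2 116. ] [434.7 317.7 116. ] [427.2 294.6  92. ] [439.4 291.6  92. ] 12.459534501738027 125.96483636316923 12.563439019631517
yaw -16.938864757205433
[477.3 436.2 116. ] [433.3 293.1  92. ] [455.3  364.65] 149.71175638539543 -17.0914740893635
rack base/wall [477.7 437.4  12. ]
rack base/wall [615.8 394.1  12. ]
rack base/wall [573.1 252.5  12. ]
```

```bash
python3 -c "
from h import *
to(455.3,364.7,200,73)"
```

```text
pos [497.1 261.7 274.3] rot [-3.1401 -0.0168  1.2887] q [-0.31  0.46 -0.33  1.72  0.16  0.98 -0.97] w 38.1 F [-0.2  8.5  1.4] t 2.075
slide [ 86.  -68.7  75.9] len 133.7 turn 0.015
```

{"op": "play_rows", "data": {"slide": [[30,-24,25],[60,-48,50],[86,-69,76],[86,-69,76]], "turn": [0.015,0.015,0.015,0.015], "fingers": [0.4,0.4,0.4,0.4]}}

```text
clock: 2.58
eef_pos: [451.9, 366.6, 197.6]
tool_rot: [-3.136, -0.014, 1.279]
force: [-0.1, -0.4, 0.1]
width: 33.8
```

```bash
python3 -c "
from h import *
to(455.3,364.7,88,73)
im,d,p=snap('wrist','w3');to(455.3,364.7,88,73)"
```

```text
pos [451.9 366.6 197.6] rot [-3.1357 -0.0143  1.279 ] q [-0.53  0.58 -0.3   1.75  0.21  0.83 -1.21] w 33.8 F [-0.1 -0.4  0.1] t 2.575
slide [ -2.4   4.5 109.6] len 109.7 turn 0.005
pos [453.8 365.  198.7] rot [-3.1382 -0.0146  1.2762] q [-0.52  0.58 -0.3   1.75  0.21  0.83 -1.21] w 34.2 F [ 0.8 -0.4  0.7] t 2.625
slide [ -1.4   1.9 110.7] len 110.7 turn 0.002
```

View pics/w3.png

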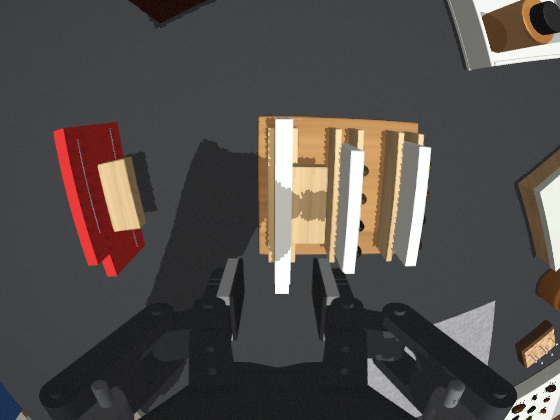

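{"op": "play_rows", "data": {"slide": [[-1.4,1.9,50],[-1.4,1.9,90],[-1.4,1.9,110.5],[-1.4,1.9,110.5]], "turn": [0.002,0.002,0.002,0.002], "fingers": [0.4,0.4,0.4,0.4]}}

```text
clock: 3.12
eef_pos: [455.9, 362.4, 87.3]
tool_rot: [-3.138, -0.012, 1.272]
force: [0.1, 0.1, 0.6]
width: 34.4
```

```bash
python3 -c "
from h import *
to(455.3,364.7,88,73)
im,d,p=snap('wrist','w4');to(455.3,364.7,88,73)"
```

```text
pos [455.9 362.4  87.3] rot [-3.1375 -0.0117  1.272 ] q [-0.56  0.73 -0.25  1.83  0.27  0.6  -1.27] w 34.4 F [0.1 0.1 0.6] t 3.125
slide [ 2.  -1.2 -0.7] len 2.5 turn -0.002
pos [456.4 363.4  88.5] rot [-3.1387 -0.0139  1.2722] q [-0.56  0.73 -0.25  1.83  0.27  0.6  -1.27] w 34.2 F [ 0.3 -0.1  0.1] t 3.175
slide [ 0.9 -1.4  0.5] len 1.7 turn -0.002
```

View pics/w4.png

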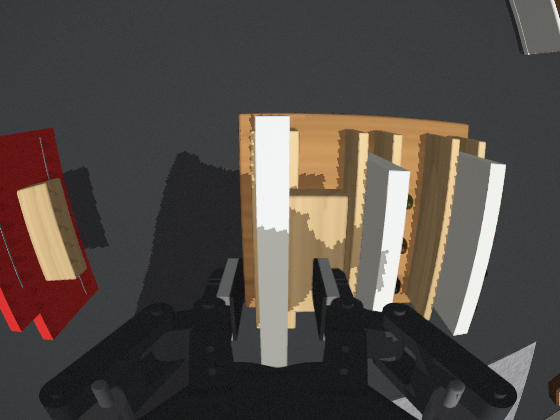

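Board is centred between the fingers (edge at column ~272, fingers at ~232 and ~322). Closing.

{"op": "play_rows", "data": {"slide": [[0.5,-1.0,0.5],[0.5,-1.0,0.5],[0.5,-1.0,0.5],[0.5,-1.0,0.5],[0.5,-1.0,0.5]], "turn": [0,0,0,0,0], "fingers": [0.3,0.2,0.1,0,0]}}

```text
clock: 3.8
eef_pos: [456.0, 364.7, 89.2]
tool_rot: [-3.14, -0.015, 1.272]
force: [-1.4, -0.3, 6.4]
width: 10.8
```

{"op": "play_rows", "data": {"slide": [[0,0,0],[0,0,-5],[0,0,-15],[0,0,-30],[0,0,-30]], "turn": [0,0,0,0,0], "fingers": [0,0,0,0,0]}}

```text
clock: 4.42
eef_pos: [456.7, 365.1, 121.0]
tool_rot: [-3.141, -0.018, 1.272]
force: [0.7, -0.6, -1.8]
width: 11.0
```

```bash
python3 -c "
from h import *
im,d,p=snap('wrist','w5');to(455.3,364.7,200,73)"
```

```text
pos [456.4 364.7 120.2] rot [-3.1407 -0.0169  1.2723] q [-0.55  0.68 -0.27  1.82  0.26  0.66 -1.26] w 11.1 F [ 0.1  0.4 -1.7] t 4.475
slide [  1.1  -1.1 -79.8] len 79.8 turn -0.002
```

View pics/w5.png

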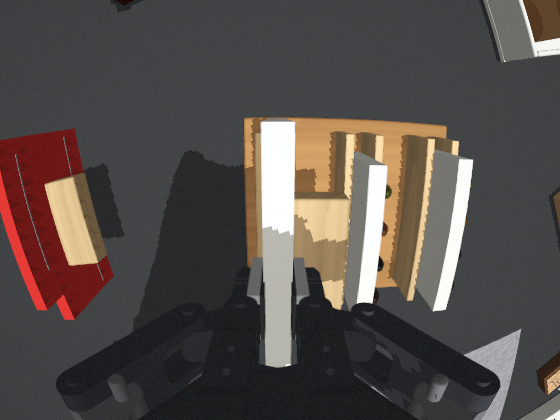

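{"op": "play_rows", "data": {"slide": [[0,0,-40],[0,0,-80],[0,0,-85]], "turn": [0,0,0], "fingers": [0,0,0]}}

```text
clock: 4.85
eef_pos: [457.3, 364.4, 207.7]
tool_rot: [3.14, -0.021, 1.272]
force: [-0.6, 0.2, -2.3]
width: 10.7
```

```bash
python3 -c "
from h import *
to(580,140,200,82)"
```

```text
pos [457.3 364.4 207.7] rot [ 3.1396 -0.0214  1.2721] q [-0.52  0.57 -0.31  1.74  0.21  0.84 -1.21] w 10.7 F [-0.6  0.2 -2.3] t 4.85
slide [-178.5  183.3    4.3] len 255.9 turn -0.159
```

{"op": "play_rows", "data": {"slide": [[-35,36,1],[-72,74,2],[-108,111,3],[-145,148,4],[-178,183,4]], "turn": [-0.03,-0.06,-0.1,-0.13,-0.16], "fingers": [0,0,0,0,0]}}

```text
clock: 5.48
eef_pos: [579.6, 138.2, 198.6]
tool_rot: [3.139, -0.019, 1.433]
force: [-0.1, 0.3, -1.8]
width: 11.4
```

```bash
python3 -c "
from h import *
to(647,5,160,90)"
```

```text
pos [579.6 138.2 198.6] rot [ 3.1387 -0.0193  1.4325] q [-0.04  0.6  -0.36  1.71  0.24  0.86 -0.64] w 11.4 F [-0.1  0.3 -1.8] t 5.475
slide [-123.4   85.    36.5] len 154.2 turn -0.138
```

{"op": "play_rows", "data": {"slide": [[-40,28,10],[-82,57,22],[-123,85,36],[-123,85,36],[-123,85,36]], "turn": [-0.04,-0.09,-0.14,-0.14,-0.14], "fingers": [0,0,0,0,0]}}

```text
clock: 6.1
eef_pos: [646.0, 5.7, 158.9]
tool_rot: [3.139, -0.02, 1.572]
force: [0.2, 0.9, -1.7]
width: 11.2
```

```bash
python3 -c "
from h import *
snap('side','s6');to(647,5,82,90)"
```

```text
pos [646.2   6.8 159.6] rot [ 3.1377 -0.02    1.5737] q [ 0.18  0.72 -0.39  1.59  0.3   0.88 -0.31] w 10.9 F [ 0.1  0.9 -1.6] t 6.15
slide [-3.3  0.5 77.6] len 77.6 turn 0.003
```

View pics/s6.png

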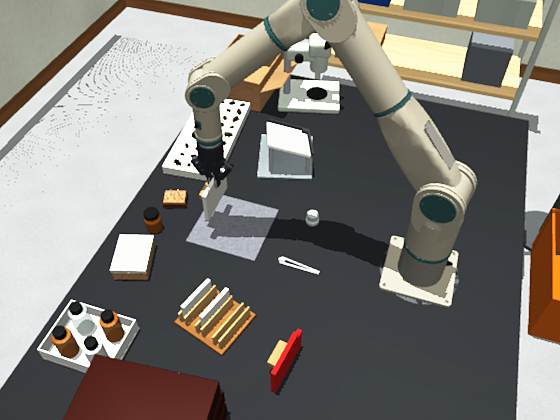

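{"op": "play_rows", "data": {"slide": [[-1.5,0,35],[-3,0,60],[-3,0,71],[-3,0,73],[-3,0,73]], "turn": [0,0,0,0,0], "fingers": [0,0,0,0,0]}}

```text
clock: 6.78
eef_pos: [647.1, 5.9, 87.5]
tool_rot: [3.136, -0.02, 1.574]
force: [0.3, 0.1, -1.9]
width: 10.9
```

{"op": "play_rows", "data": {"slide": [[0,0,1.5],[0,0,3],[0,0,4],[0,0,4]], "turn": [0,0,0,0], "fingers": [0,0,0,0]}}

```text
clock: 7.28
eef_pos: [647.1, 5.9, 83.5]
tool_rot: [3.136, -0.02, 1.574]
force: [0.2, -0.0, -1.4]
width: 10.8
```

{"op": "play_rows", "data": {"slide": [[0,0,1.2],[0,0,2.4],[0,0,3.0],[0,0,3.0]], "turn": [0,0,0,0], "fingers": [0,0,0,0]}}

```text
clock: 7.78
eef_pos: [647.2, 6.3, 81.2]
tool_rot: [3.136, -0.02, 1.575]
force: [-1.0, 0.7, 5.7]
width: 10.8
```

{"op": "play_rows", "data": {"slide": [[0,0,0],[0,0,0],[0,0,0]], "turn": [0,0,0], "fingers": [0.19,0.19,0.19]}}

```text
clock: 8.15
eef_pos: [647.2, 6.2, 81.0]
tool_rot: [3.136, -0.02, 1.574]
force: [-0.2, 0.2, -0.8]
width: 16.4
```

```bash
python3 -c "
from h import *
snap('wrist','w7');snap('side','s7');to(647,56,81,90)"
```

```text
pos [647.3   6.2  81.1] rot [ 3.1359 -0.0203  1.5744] q [ 0.16  0.82 -0.35  1.64  0.35  0.73 -0.34] w 15.9 F [0.5 0.5 0.9] t 8.25
slide [49.8 -0.1  1.1] len 49.8 turn 0.004
```

View pics/w7.png

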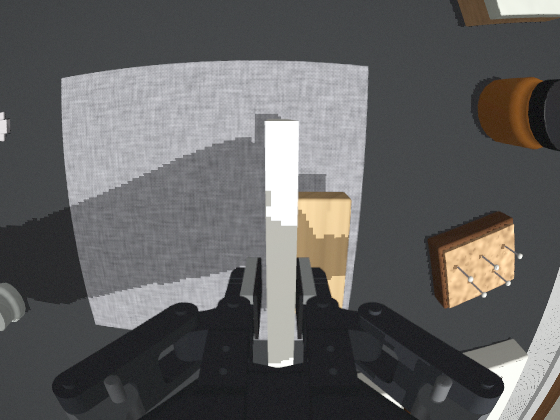

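{"op": "play_rows", "data": {"slide": [[8,0,0],[18,0,0.2],[29,0,0.5],[40,0,0.8],[49,0,1]], "turn": [0,0,0,0,0], "fingers": [0.19,0.19,0.19,0.19,0.19]}}

```text
clock: 8.88
eef_pos: [647.0, 56.6, 81.1]
tool_rot: [3.136, -0.021, 1.575]
force: [-0.1, -1.1, -1.0]
width: 16.4
```

```bash
python3 -c "
from h import *
snap('wrist','w8');to(647,56,81,90)"
```

```text
pos [646.9  58.3  81.2] rot [ 3.1357 -0.022   1.5768] q [ 0.08  0.82 -0.34  1.64  0.34  0.73 -0.41] w 16.4 F [-0.4  0.5 -1. ] t 8.925
slide [-2.3  0.   0.1] len 2.3 turn 0.006
```

View pics/w8.png

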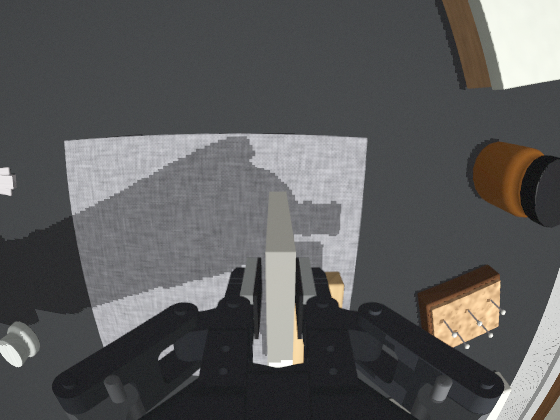

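{"op": "play_rows", "data": {"slide": [[-2,-6,0],[-2,-13,0],[-2,-20,0],[-2,-27,0],[-2,-33,0]], "turn": [0,0,0,0,0], "fingers": [0.23,0.28,0.33,0.38,0.42]}}

```text
clock: 9.55
eef_pos: [613.2, 55.9, 80.9]
tool_rot: [3.136, -0.022, 1.577]
force: [0.3, 1.0, -1.2]
width: 35.8
```

```bash
python3 -c "
from h import *
snap('wrist','w9');snap('side','s9');to(614,56,81,90)"
```

```text
pos [613.   55.9  80.9] rot [ 3.1368 -0.0216  1.5769] q [ 0.08  0.79 -0.34  1.74  0.35  0.67 -0.43] w 35.9 F [-0.3 -0.2 -0.3] t 9.65
slide [ 0.1  1.  -0.1] len 1.1 turn 0.006
```

View pics/w9.png

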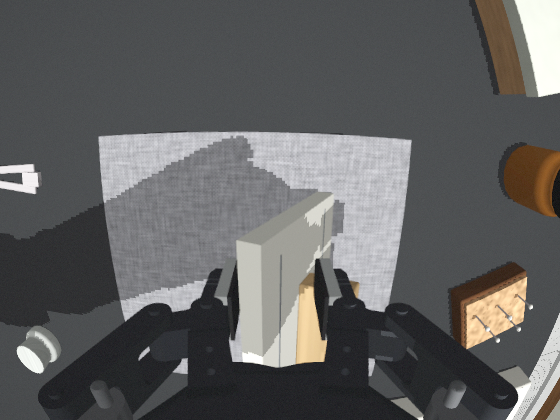

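{"op": "play_rows", "data": {"slide": [[1.5,-2,5],[3,-4,11],[4,-7,16],[5,-9,21],[5,-9,21]], "turn": [0,0,0,0,0], "fingers": [0.48,0.56,0.63,0.7,0.7]}}

```text
clock: 10.28
eef_pos: [603.5, 61.6, 59.4]
tool_rot: [3.138, -0.022, 1.577]
force: [-0.7, 1.0, 0.5]
width: 60.0
```

```bash
python3 -c "
from h import *
snap('wrist','w10');snap('side','s10');to(598,61,40,90)"
```

```text
pos [604.1  61.5  59.9] rot [ 3.1368 -0.0218  1.577 ] q [ 0.06  0.81 -0.32  1.77  0.36  0.61 -0.46] w 59.7 F [-0.8  0.3  0.2] t 10.375
slide [-0.9 -6.2 19.9] len 20.9 turn 0.006
```

View pics/w10.png

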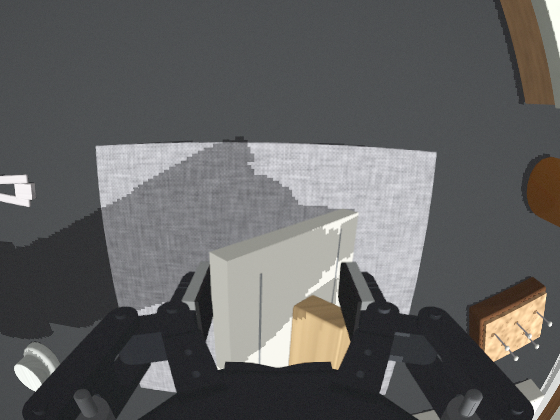

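```bash
python3 - <<'E'
from h import *
z=load('w10');d=z['d']
def p3(u,v):
    o,r=rayw(z,u,v); R=Ro.from_euler('xyz',z['rotation']).as_matrix(); k=d[v,u]/(-(R.T@r)[2]); return (o+k*r).round(1)
for q in [(311,300),(320,310),(300,310),(345,330),(296,340),(213,256),(357,213),(215,275),(350,275),(370,320),(355,300)]: print(q,p3(*q))
E
```

```text
(311, 300) [622.7  41.1  52.7]
(320, 310) [626.4  41.3  63.1]
(300, 310) [615.9  41.4  62.8]
(345, 330) [637.6  38.1  77. ]
(296, 340) [614.7  19.6  61.2]
(213, 256) [603.  137.6 204.9]
(357, 213) [653.8  79.7  14.9]
(215, 275) [577.6  73.4  84.7]
(350, 275) [634.9  73.   83.7]
(370, 320) [635.5  72.1 115.8]
(355, 300) [634.1  69.9  99. ]
```

{"op": "play_rows", "data": {"slide": [[0,-1,5],[0,-3,10],[0,-5,16],[0,-6,20],[0,-6,20]], "turn": [0,0,0,0,0], "fingers": [0.78,0.86,0.93,1,1]}}

```text
clock: 11.0
eef_pos: [598.0, 61.9, 39.5]
tool_rot: [3.137, -0.022, 1.577]
force: [-0.0, -0.0, 0.2]
width: 85.6
```

{"op": "play_rows", "data": {"slide": [[0,-3,5],[0,-6,10],[0,-9,15],[0,-11,19],[0,-11,19]], "turn": [0,0,0,0,0], "fingers": [1,1,1,1,1]}}

```text
clock: 11.62
eef_pos: [586.6, 62.2, 20.1]
tool_rot: [3.138, -0.022, 1.577]
force: [0.6, 0.0, -0.2]
width: 85.2
```

```bash
python3 -c "
from h import *
snap('wrist','w11');snap('side','s11');to(581,61,10,90)"
```

```text
pos [587.2  62.3  20.5] rot [ 3.1371 -0.0218  1.5771] q [ 0.03  0.85 -0.28  1.83  0.39  0.51 -0.49] w 85.1 F [-0.6  0.1  0.2] t 11.725
slide [-1.5 -6.3 10.5] len 12.3 turn 0.006
```

View pics/w11.png

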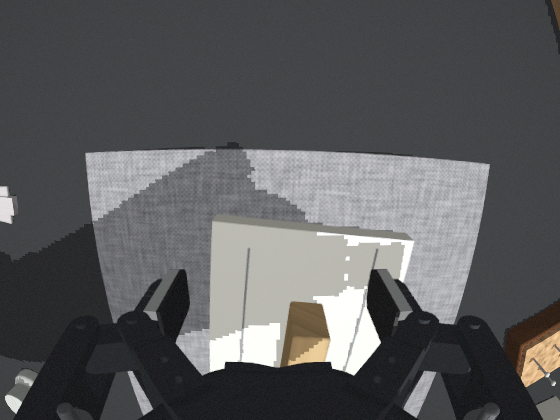

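{"op": "play_rows", "data": {"slide": [[0,0,-20],[0,0,-60],[0,0,-110],[0,0,-160],[0,0,-200]], "turn": [0,0,0,0,0], "fingers": [1,1,1,1,1]}}

```text
clock: 12.35
eef_pos: [586.9, 58.0, 224.5]
tool_rot: [3.133, -0.022, 1.577]
force: [0.5, 0.2, -0.5]
width: 85.5
```

```bash
python3 -c "
from h import *
im,d,p=snap('wrist','w12');print(p);snap('top','t12');to(581,61,10,90)"
```

```text
{'fx': 325.19226210127806, 'fy': 325.19226210127806, 'cx': 277.6543724960409, 'cy': 211.08591315845223, 'position': array([585.83708794, 133.99366008, 370.06965381]), 'rotation': array([-0.29047796, -0.009095  ,  0.00604035])}
pos [589.5  58.6 227.1] rot [ 3.1259 -0.023   1.5771] q [ 0.13  0.57 -0.42  1.7   0.26  0.91 -0.38] w 85.3 F [ 1.  -0.1  0.1] t 12.45
slide [ -2.6 -11.9 216.9] len 217.3 turn 0.006
```

View pics/w12.png

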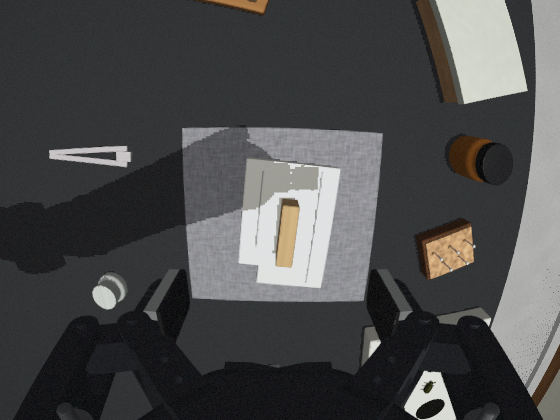

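View pics/t12.png

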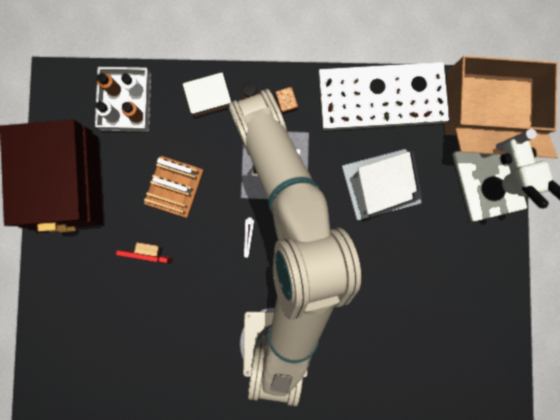

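```bash
python3 - <<'E'
from h import *
z=load('w12')
cv2.imwrite('pics/w12z.png',cv2.resize(z['im'][145:305,220:360],None,fx=3.6,fy=3.6,interpolation=cv2.INTER_CUBIC))
z=load('w1')
cv2.imwrite('pics/w1z.png',cv2.resize(z['im'][0:220,225:475],None,fx=2.7,fy=2.7,interpolation=cv2.INTER_CUBIC))
E
```

```text
(no output)
```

View pics/w12z.png

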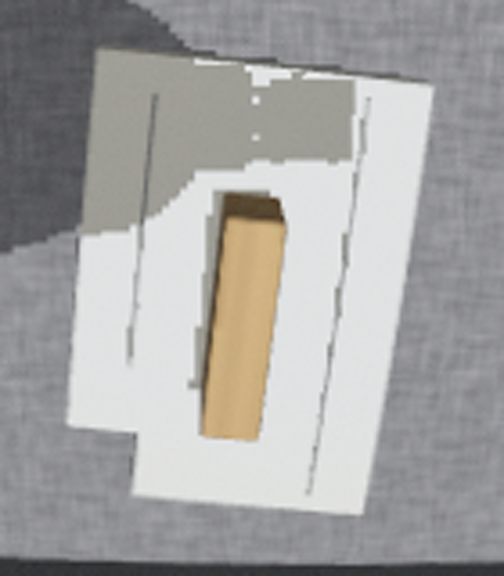

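View pics/w1z.png

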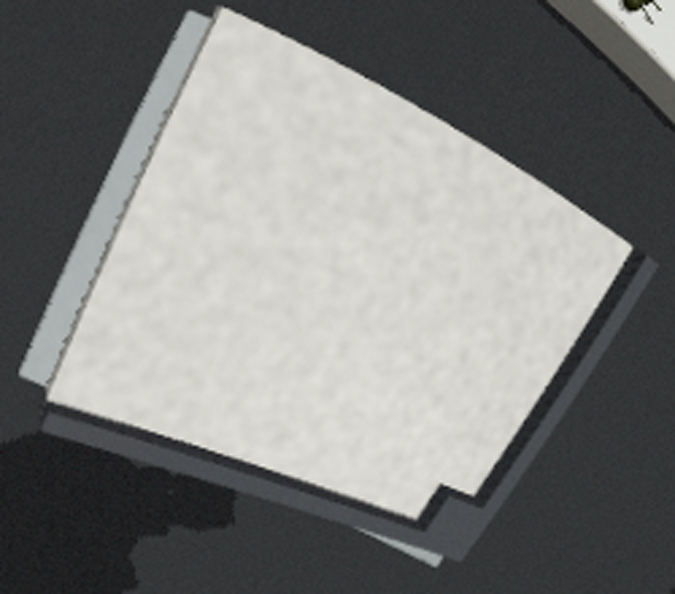

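```bash
cat > fit.py <<'E'
from h import *
from scipy.optimize import least_squares
def projw(z,P):
    R=Ro.from_euler('xyz',z['rotation']).as_matrix(); c=(P-z['position'])@R
    r=np.hypot(c[:,0],c[:,1]); th=np.arctan2(r,-c[:,2]); return np.c_[z['cx']+z['fx']*th*c[:,0]/r, z['cy']-z['fx']*th*c[:,1]/r]
def fit(z,P,uv,x0):
    f=lambda x:(projw(z,Ro.from_rotvec(x[:3]).apply(P)+x[3:])-uv).ravel()
    s=least_squares(f,x0); return s.x,np.abs(s.fun).max()
E
python3 - <<'E'
from fit import *
z=load('w1')
uv=(np.array([(48,402),(220,8),(632,246),(474,494),(440,486),(418,520)])+.5)/2.7-.5+[225,0]
P=np.array([(0,190,0),(150,190,0),(150,0,0),(20,0,0),(20,20,0),(0,20,0)],float)
x,e=fit(z,P,uv,np.r_[0,0,.3,480,-440,60]); R=Ro.from_rotvec(x[:3]).as_matrix(); print('deck o',x[3:].round(1),'err',e); print(R.round(3))
print('yaw x',np.degrees(np.arctan2(R[1,0],R[0,0])),'y',np.degrees(np.arctan2(-R[0,1],R[1,1])),np.degrees(np.arcsin(R[2,:2])))
def pl(p):return .194*p[0]+.3643*p[1]+119.17
print('plane z at o',pl(x[3:5]))
print('seat',x[3:]+R@[52,75,6])
z=load('w12')
g=lambda u,v:(np.array([u,v])+.5)/3.6-.5+[220,145]
f=lambda u,v,h:onzw(z,*g(u,v),h).round(1)
q={'+y-z... tl':f(97,49,16),'tr':f(434,85,16),'br':f(363,515,16),'cut':f(133,495,16),'bl':f(67,425,16)}
print(q)
b=[f(225,214,48),f(286,219,48),f(258,440,48),f(201,436,48)]
print('bar',b,np.mean(b,0))
# pose fit: local x=-board z dir, y=board y
P=np.array([(-52,75,16),(52,75,16),(52,-75,16),(-28,-75,16),(-52,-51,16),(-9,35,48),(9,35,48),(9,-35,48),(-9,-35,48)],float)
uv=np.array([g(*a) for a in [(97,49),(434,85),(363,515),(133,495),(67,425),(225,214),(286,219),(258,440),(201,436)]])
ff=lambda x:(projw(z,Ro.from_euler('z',x[0]).apply(P)+[x[1],x[2],x[3]])-uv).ravel()
s=least_squares(ff,[0,590,5,0]);print('board yaw',np.degrees(s.x[0]),s.x[1:],abs(s.fun).max())
E
```

```text
deck o [ 488.6 -456.5   46.8] err 0.8804406274754797
[[ 0.925 -0.339 -0.174]
 [ 0.268  0.903 -0.334]
 [ 0.27   0.262  0.926]]
yaw x 16.189360550594767 y 20.570087458173493 [15.68886699 15.21346031]
plane z at o 47.636295608049224
seat [ 510.1631038  -376.81981525   86.10833314]
{'+y-z... tl': array([555.3,  88.5,  16. ]), 'tr': array([659.1,  78.2,  16. ]), 'br': array([644.1, -72.2,  16. ]), 'cut': array([564.2, -63.7,  16. ]), 'bl': array([542.5, -37.1,  16. ])}
bar [array([593.9,  45.3,  48. ]), array([611.4,  43.8,  48. ]), array([604.8, -26.4,  48. ]), array([587.3, -25. ,  48. ])] [599.35    9.425  48.   ]
board yaw -5.675956888858246 [599.44645131   9.38825929   1.26642061] 0.8192505242345192
```

```bash
python3 -c "
from h import *
to(599.4,9.4,110,84.3)"
```

```text
pos [589.5  58.6 227.1] rot [ 3.1259 -0.023   1.5771] q [ 0.13  0.57 -0.42  1.7   0.26  0.91 -0.38] w 85.3 F [ 1.  -0.1  0.1] t 12.45
slide [-52.    7.8 116.1] len 127.4 turn 0.106
```

{"op": "play_rows", "data": {"slide": [[-18,3,35],[-36,5,75],[-52,8,112],[-52,8,116],[-52,8,116]], "turn": [0.04,0.08,0.106,0.106,0.106], "fingers": [0.8,0.6,0.5,0.5,0.5]}}

```text
clock: 13.08
eef_pos: [600.1, 10.6, 111.2]
tool_rot: [3.127, -0.026, 1.472]
force: [-1.1, 0.6, -0.5]
width: 42.6
```

```bash
python3 -c "
from h import *
snap('wrist','w13');to(599.4,9.4,28,84.3)"
```

```text
pos [600.6  10.9 111.8] rot [ 3.126  -0.026   1.4727] q [ 0.16  0.72 -0.33  1.78  0.32  0.68 -0.44] w 43.0 F [-0.9 -0.4 -0.3] t 13.125
slide [-3.7 -2.3 83.7] len 83.8 turn 0.001
```

View pics/w13.png

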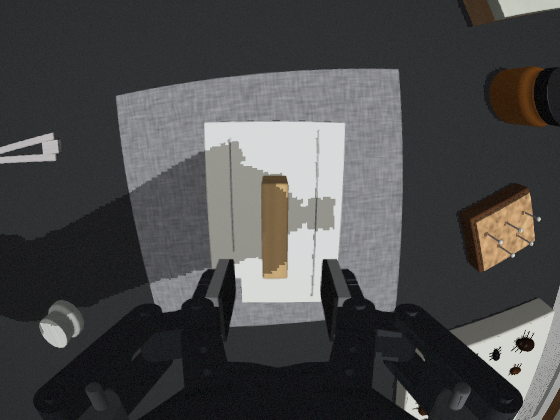

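Bar (cols 262–288) is centred between the fingers and aligned. Descend.

{"op": "play_rows", "data": {"slide": [[-1.5,-1,40],[-3,-2,70],[-3.7,-2.3,83.5],[-3.7,-2.3,83.5]], "turn": [0,0,0,0], "fingers": [0.5,0.5,0.5,0.5]}}

```text
clock: 13.62
eef_pos: [599.7, 10.1, 28.6]
tool_rot: [3.126, -0.026, 1.474]
force: [0.2, 0.3, 0.4]
width: 42.7
```

```bash
python3 -c "
from h import *
snap('wrist','w14');to(599.4,9.4,28,84.3)"
```

```text
pos [600.3  10.   29.3] rot [ 3.1244 -0.0265  1.4733] q [ 0.12  0.84 -0.27  1.81  0.37  0.51 -0.48] w 42.7 F [0.4 0.6 0.3] t 13.675
slide [-0.7 -0.9  1.3] len 1.7 turn 0.002
```

View pics/w14.png

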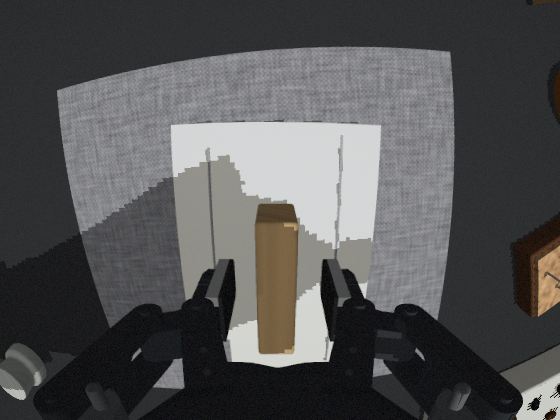

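{"op": "play_rows", "data": {"slide": [[-0.7,-0.9,1],[-0.7,-0.9,1],[-0.7,-0.9,1],[-0.7,-0.9,1],[-0.7,-0.9,1]], "turn": [0,0,0,0,0], "fingers": [0.35,0.2,0.05,0,0]}}

```text
clock: 14.3
eef_pos: [600.1, 9.5, 29.7]
tool_rot: [3.123, -0.027, 1.473]
force: [-0.3, 0.1, 5.5]
width: 16.5
```

{"op": "play_rows", "data": {"slide": [[0,0,-5],[0,0,-30],[0,0,-70],[0,0,-70]], "turn": [0,0,0,0], "fingers": [0,0,0,0]}}

```text
clock: 14.8
eef_pos: [600.9, 7.8, 102.7]
tool_rot: [3.117, -0.028, 1.473]
force: [0.1, 0.4, -1.7]
width: 16.7
```

```bash
python3 -c "
from h import *
snap('wrist','w15');snap('side','s15');to(620,-200,230,95)"
```

```text
pos [598.4   7.5  99.8] rot [ 3.1225 -0.0264  1.4728] q [ 0.16  0.73 -0.33  1.79  0.33  0.64 -0.45] w 16.8 F [-0.8 -0.8 -2.8] t 14.9
slide [-200.9   44.4 -134.8] len 245.9 turn -0.185
```

View pics/w15.png

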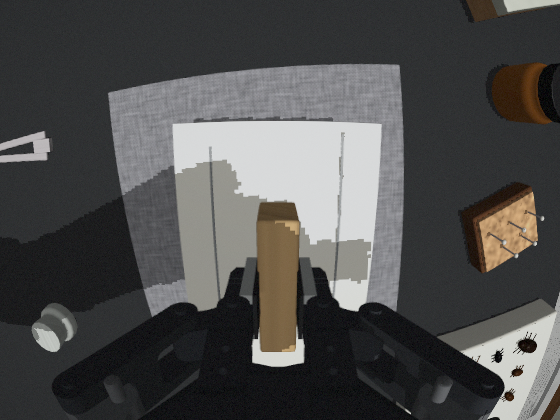

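View pics/s15.png

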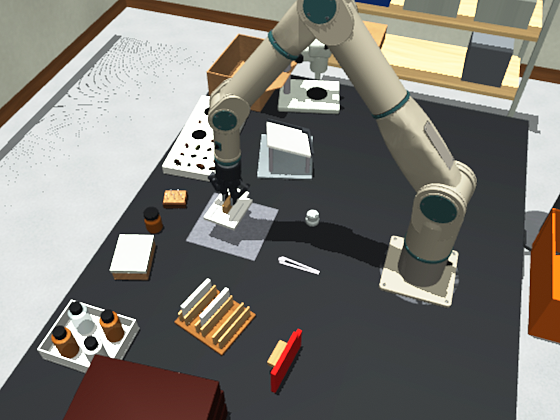

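```bash
python3 -c "
from h import *
to(560,-170,215,97)"
```

```text
pos [598.4   7.5  99.8] rot [ 3.1225 -0.0264  1.4728] q [ 0.16  0.73 -0.33  1.79  0.33  0.64 -0.45] w 16.8 F [-0.8 -0.8 -2.8] t 14.9
slide [-177.3  -18.5 -120.3] len 215.1 turn -0.22
```

{"op": "play_rows", "data": {"slide": [[-20,-2,-35],[-60,-6,-75],[-100,-10,-110],[-140,-15,-120],[-177,-18,-120]], "turn": [-0.04,-0.09,-0.13,-0.18,-0.22], "fingers": [0,0,0,0,0]}}

```text
clock: 15.52
eef_pos: [559.7, -171.4, 214.2]
tool_rot: [3.118, -0.021, 1.694]
force: [-0.2, 0.6, -1.7]
width: 16.4
```

```bash
python3 -c "
from h import *
to(521,-357,190,110.4)"
```

```text
pos [ 559.7 -171.4  214.2] rot [ 3.1181 -0.0214  1.6936] q [ 0.58  0.59 -0.48  1.73  0.3   0.89  0.1 ] w 16.4 F [-0.2  0.6 -1.7] t 15.525
slide [-179.9  -61.6   19. ] len 191.1 turn -0.233
```

{"op": "play_rows", "data": {"slide": [[-45,-15,3],[-90,-31,8],[-135,-46,13],[-180,-61,19],[-180,-61,19]], "turn": [-0.06,-0.12,-0.18,-0.233,-0.233], "fingers": [0,0,0,0,0]}}

```text
clock: 16.15
eef_pos: [517.5, -362.5, 186.6]
tool_rot: [3.119, -0.017, 1.918]
force: [0.1, 0.4, -2.3]
width: 16.6
```

```bash
python3 -c "
from h import *
snap('wrist','w16');snap('side','s16');snap('top','t16');to(521,-357,165,110.4)"
```

```text
pos [ 521.3 -355.7  188.7] rot [ 3.1144 -0.0181  1.9271] q [ 0.89  0.7  -0.54  1.61  0.38  0.94  0.59] w 16.7 F [ 0.1  0.2 -1.5] t 16.3
slide [-1.6 -1.4 23.7] len 23.8 turn 0.0
```

View pics/w16.png

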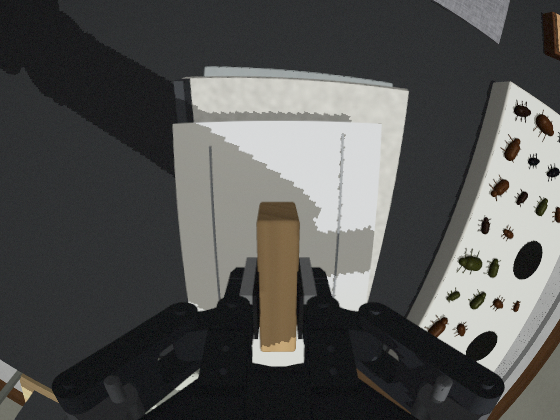

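View pics/s16.png

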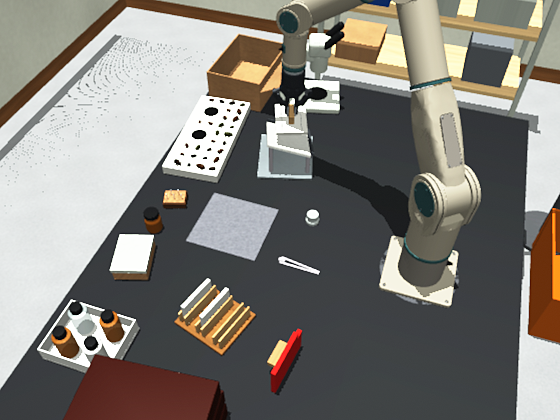

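{"op": "play_rows", "data": {"slide": [[-1,-1,15],[-1.6,-1.4,25],[-1.6,-1.4,30],[-1.6,-1.4,33],[-1.6,-1.4,33]], "turn": [0,0,0,0,0], "fingers": [0,0,0,0,0]}}

```text
clock: 16.92
eef_pos: [521.3, -356.7, 155.6]
tool_rot: [3.114, -0.018, 1.927]
force: [-0.2, 0.4, -1.3]
width: 16.6
```

{"op": "play_rows", "data": {"slide": [[0,0,2],[0,0,4],[0,0,5],[0,0,5]], "turn": [0,0,0,0], "fingers": [0,0,0,0]}}

```text
clock: 17.42
eef_pos: [521.4, -356.5, 150.6]
tool_rot: [3.114, -0.018, 1.927]
force: [-0.1, -0.5, -1.8]
width: 16.8
```

{"op": "play_rows", "data": {"slide": [[0,0,1.5],[0,0,3],[0,0,4],[0,0,4]], "turn": [0,0,0,0], "fingers": [0,0,0,0]}}

```text
clock: 17.92
eef_pos: [521.8, -357.0, 147.2]
tool_rot: [3.114, -0.017, 1.927]
force: [-0.9, -0.9, 4.5]
width: 16.8
```

{"op": "play_rows", "data": {"slide": [[0,0,1],[0,0,2],[0,0,3],[0,0,3]], "turn": [0,0,0,0], "fingers": [0,0,0,0]}}

```text
clock: 18.42
eef_pos: [522.0, -358.0, 144.7]
tool_rot: [3.114, -0.015, 1.926]
force: [-2.2, -3.4, 5.7]
width: 16.2
```

```bash
python3 -c "
from h import *
snap('wrist','w17');snap('side','s17');to(521,-357,140,110.4);print(ctrl.read_state()['torque'])"
```

```text
pos [ 522.  -358.   144.7] rot [ 3.1136 -0.0152  1.926 ] q [ 0.88  0.75 -0.51  1.64  0.41  0.85  0.56] w 16.5 F [-1.3 -2.7  5. ] t 18.525
slide [ 1.2 -0.7  4.7] len 4.9 turn -0.001
[0.03583066 0.12631364 0.01965945]
```

View pics/w17.png

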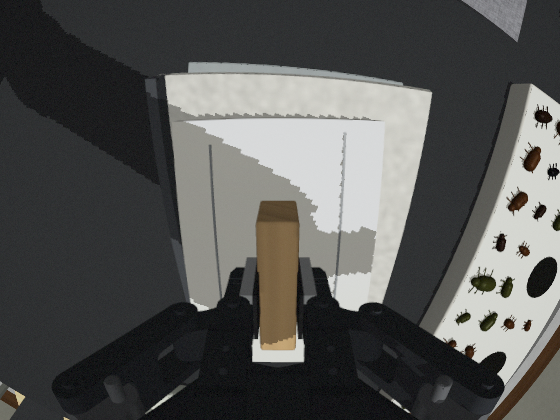

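{"op": "play_rows", "data": {"slide": [[0.5,0,1.5],[0.5,0,3],[0.5,0,4.5],[0.5,0,6],[0.5,0,6]], "turn": [0,0,0,0,0], "fingers": [0,0,0,0,0]}}

```text
clock: 19.15
eef_pos: [522.2, -359.1, 139.5]
tool_rot: [3.113, -0.012, 1.925]
force: [-1.5, -3.8, 6.9]
width: 16.6
```

```bash
python3 -c "
from h import *
snap('wrist','w18');to(521,-357,132,110.4)
z=load('w18');d=z['d']
def p3(u,v):
    o,r=rayw(z,u,v); R=Ro.from_euler('xyz',z['rotation']).as_matrix(); k=d[v,u]/(-(R.T@r)[2]); return (o+k*r).round(1)
for q in [(200,140),(200,280),(360,140),(355,280),(278,230),(278,330)]: print(q,p3(*q))
"
```

```text
pos [ 522.2 -359.1  139.5] rot [ 3.1132 -0.0124  1.9248] q [ 0.87  0.75 -0.51  1.65  0.42  0.84  0.56] w 16.9 F [-1.9 -4.   6.8] t 19.2
slide [ 2.3 -0.6  7.5] len 7.9 turn -0.002
(200, 140) [ 466.4 -309.9  133.3]
(200, 280) [ 486.5 -386.2  124.1]
(360, 140) [ 536.7 -283.9  135.3]
(355, 280) [ 567.8 -354.5  129.4]
(278, 230) [ 511.7 -329.7  161.6]
(278, 330) [ 530.3 -379.8  157.8]
```

View pics/w18.png

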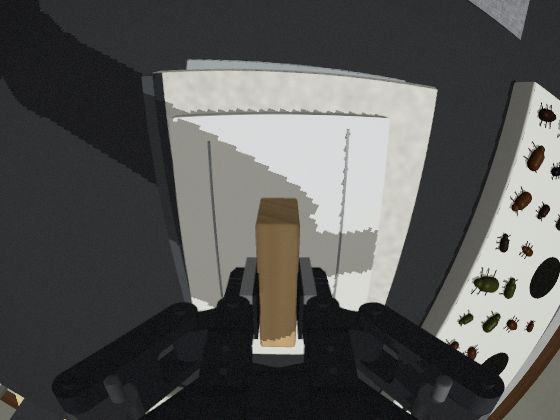

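{"op": "play_rows", "data": {"slide": [[1,0,1.5],[1.5,0,3],[2,0,4.5],[2,0,6],[2,0,6]], "turn": [0,0,0,0,0], "fingers": [0,0,0,0,0]}}

```text
clock: 19.82
eef_pos: [522.0, -358.7, 134.2]
tool_rot: [3.113, -0.01, 1.924]
force: [-0.6, -3.6, 6.9]
width: 16.5
```

{"op": "play_rows", "data": {"slide": [[0.5,0,1],[1,0,2],[1.5,0,3],[1.5,0,4],[1.5,0,4]], "turn": [0,0,0,0,0], "fingers": [0,0,0,0,0]}}

```text
clock: 20.45
eef_pos: [522.0, -359.0, 131.0]
tool_rot: [3.112, -0.007, 1.922]
force: [-1.3, -3.9, 6.4]
width: 16.7
```

```bash
python3 -c "
from h import *
snap('wrist','w19');snap('side','s19');to(521,-357,128,110.4)
z=load('w19');d=z['d']
def p3(u,v):
    o,r=rayw(z,u,v); R=Ro.from_euler('xyz',z['rotation']).as_matrix(); k=d[v,u]/(-(R.T@r)[2]); return (o+k*r).round(1)
for q in [(200,140),(200,280),(360,140),(355,280),(278,230),(278,330)]: print(q,p3(*q))
"
```

```text
pos [ 522.  -359.   131.1] rot [ 3.1121 -0.0068  1.9223] q [ 0.87  0.76 -0.5   1.66  0.43  0.82  0.55] w 16.5 F [-1.3 -4.2  6. ] t 20.55
slide [ 2.2 -0.3  3.1] len 3.8 turn -0.005
(200, 140) [ 467.3 -308.8  130.2]
(200, 280) [ 486.2 -387.9  112.8]
(360, 140) [ 534.  -284.   135.3]
(355, 280) [ 569.5 -356.3  117.3]
(278, 230) [ 510.7 -327.9  157.7]
(278, 330) [ 531.2 -382.6  145.5]
```

View pics/w19.png

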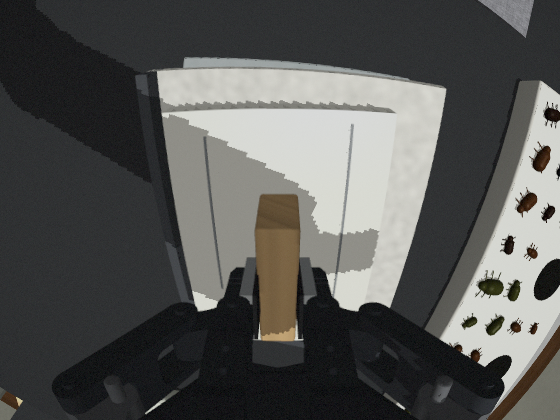

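{"op": "play_rows", "data": {"slide": [[0.5,0,1],[1,0,2],[1.5,0,3],[1.5,0,4],[1.5,0,4]], "turn": [0,0,0,0,0], "fingers": [0,0,0,0,0]}}

```text
clock: 21.18
eef_pos: [522.1, -359.4, 127.9]
tool_rot: [3.111, -0.004, 1.921]
force: [-1.6, -3.8, 7.1]
width: 16.7
```

```bash
python3 -c "
from h import *
snap('wrist','w20');snap('top','t20');to(521,-357,128,110.4)
z=load('w20');d=z['d']
def p3(u,v):
    o,r=rayw(z,u,v); R=Ro.from_euler('xyz',z['rotation']).as_matrix(); k=d[v,u]/(-(R.T@r)[2]); return (o+k*r).round(1)
P=[]
for q in [(200,140),(200,280),(360,140),(355,280),(278,230),(278,330)]: P.append(p3(*q));print(q,P[-1])
P=np.array(P[:4]);c=np.linalg.lstsq(np.c_[P[:,:2],np.ones(4)],P[:,2],rcond=None)[0];print(c)
for a in (20.4,-69.6): 
  v=np.array([-np.sin(np.radians(a)),np.cos(np.radians(a))]); print(np.degrees(np.arctan(c[:2]@v)))
"
```

```text
pos [ 522.1 -359.4  127.9] rot [ 3.1113 -0.0037  1.9208] q [ 0.87  0.76 -0.49  1.66  0.43  0.81  0.54] w 16.6 F [-1.9 -3.   6.4] t 21.275
slide [ 2.6 -0.2 -0. ] len 2.6 turn -0.006
(200, 140) [ 468.2 -308.5  131.4]
(200, 280) [ 486.2 -389.4  108. ]
(360, 140) [ 533.6 -284.5  134. ]
(355, 280) [ 570.2 -357.4  113. ]
(278, 230) [ 510.7 -328.1  154.9]
(278, 330) [ 531.8 -384.3  140.8]
[-4.97542104e-02  2.71067915e-01  2.37995227e+02]
15.184846305722342
2.7396834535933055
```

{"op": "play_rows", "data": {"slide": [[0,0,0],[0,0,0.5],[0,0,1],[0,0,1.5],[0,0,2]], "turn": [0,0,0,0,0], "fingers": [0.2,0.21,0.22,0.23,0.24]}}

```text
clock: 21.9
eef_pos: [521.9, -359.0, 125.6]
tool_rot: [3.112, -0.004, 1.921]
force: [-1.1, -0.8, 0.4]
width: 20.3
```

```bash
cat > pl.py <<'E'
from h import *
import sys
t=sys.argv[1]
snap('wrist',t);to(521,-357,128,110.4)
z=load(t);d=z['d']
def p3(u,v):
    o,r=rayw(z,u,v); R=Ro.from_euler('xyz',z['rotation']).as_matrix(); k=d[v,u]/(-(R.T@r)[2]); return (o+k*r).round(1)
P=[]
for q in [(200,140),(200,280),(360,140),(355,280),(278,230),(278,330)]: P.append(p3(*q));print(q,P[-1])
P=np.array(P[:4]);c=np.linalg.lstsq(np.c_[P[:,:2],np.ones(4)],P[:,2],rcond=None)[0];print(c)
for a in (20.4,-69.6): 
  v=np.array([-np.sin(np.radians(a)),np.cos(np.radians(a))]); print(np.degrees(np.arctan(c[:2]@v)))
E
python3 pl.py w21
```

```text
pos [ 522.  -359.1  125.6] rot [ 3.1116 -0.0043  1.9211] q [ 0.86  0.77 -0.49  1.67  0.43  0.8   0.54] w 20.4 F [ 0.   0.7 -1.3] t 21.95
slide [ 2.3 -0.1 -2.4] len 3.3 turn -0.006
(200, 140) [ 464.6 -311.3  108.4]
(200, 280) [ 484.5 -417.9   59.3]
(360, 140) [ 533.9 -284.1  130.3]
(355, 280) [ 570.  -357.   110.7]
(278, 230) [ 512.1 -331.   143.3]
(278, 330) [ 553.5 -437.1   66.5]
[  0.22227678   0.45880949 145.26810379]
19.420326636044695
20.21694560288496
```

View pics/w21.png

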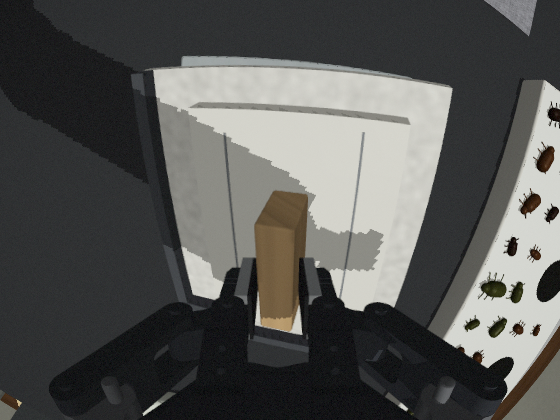

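{"op": "play_rows", "data": {"slide": [[0,0,0],[0,0,0],[0,0,0],[0,0,0],[0,0,0]], "turn": [0,0,0,0,0], "fingers": [0.25,0.26,0.27,0.28,0.3]}}

```text
clock: 22.58
eef_pos: [522.0, -359.1, 125.6]
tool_rot: [3.112, -0.004, 1.921]
force: [0.3, -0.5, -0.1]
width: 25.5
```

```bash
python3 pl.py w22
```

```text
pos [ 522.  -359.1  125.6] rot [ 3.1116 -0.0042  1.921 ] q [ 0.86  0.77 -0.49  1.67  0.43  0.8   0.54] w 26.0 F [-0.  -0.2 -0.3] t 22.625
slide [ 2.3 -0.1 -2.4] len 3.3 turn -0.006
(200, 140) [ 464.4 -311.6  107. ]
(200, 280) [ 484.5 -418.3   58.9]
(360, 140) [ 533.3 -284.2  132.4]
(355, 280) [ 569.9 -356.8  111.2]
(278, 230) [ 512.5 -331.7  141.4]
(278, 330) [ 535.7 -393.6  125.5]
[  0.24111806   0.4672734  138.82168215]
19.489886038591255
21.24976774427117
```

View pics/w22.png

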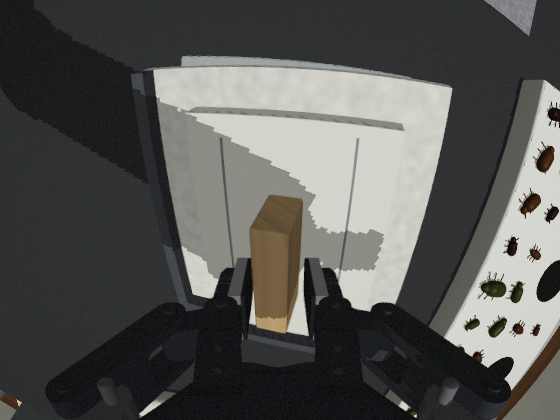

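{"op": "play_rows", "data": {"slide": [[0,0,0],[0,0,0],[0,0,0],[0,0,0],[0,0,0]], "turn": [0,0,0,0,0], "fingers": [0.34,0.38,0.42,0.46,0.5]}}

```text
clock: 23.25
eef_pos: [522.0, -359.2, 125.6]
tool_rot: [3.112, -0.004, 1.921]
force: [-0.4, -1.0, 0.8]
width: 42.5
```

```bash
python3 pl.py w23
```

```text
pos [ 522.  -359.1  125.7] rot [ 3.1116 -0.0041  1.9211] q [ 0.86  0.77 -0.49  1.67  0.43  0.8   0.54] w 43.1 F [ 0.1 -0.9 -1.3] t 23.3
slide [ 2.4 -0.1 -2.3] len 3.3 turn -0.006
(200, 140) [ 464.5 -311.6  107.3]
(200, 280) [ 487.5 -364.1  145.8]
(360, 140) [ 536.9 -284.   120.6]
(355, 280) [ 551.7 -340.6  148. ]
(278, 230) [ 515.2 -337.7  124.5]
(278, 330) [ 548.9 -425.9   82. ]
[   0.30451393   -0.49771037 -186.71598225]
-29.797178834701118
6.386392870297299
```

View pics/w23.png

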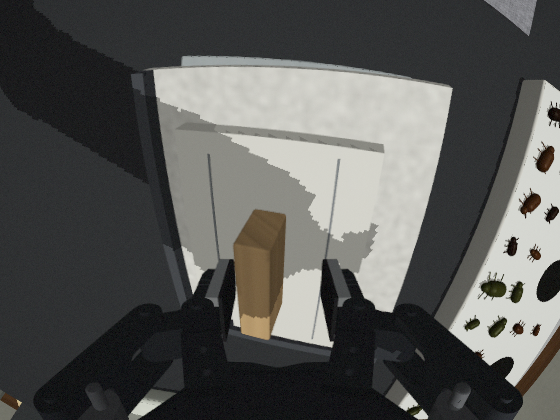

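{"op": "play_rows", "data": {"slide": [[0,0,0],[0,0,0],[0,0,0],[0,0,0],[0,0,0]], "turn": [0,0,0,0,0], "fingers": [0.56,0.64,0.72,0.82,0.95]}}

```text
clock: 23.92
eef_pos: [522.0, -359.1, 125.7]
tool_rot: [3.112, -0.004, 1.921]
force: [-0.1, 0.7, 0.8]
width: 81.2
```

{"op": "play_rows", "data": {"slide": [[0,0,0],[0,0,0],[0,0,-20],[0,0,-60],[0,0,-90]], "turn": [0,0,0,0,0], "fingers": [1,1,1,1,1]}}

```text
clock: 24.55
eef_pos: [520.4, -360.6, 218.7]
tool_rot: [3.11, -0.002, 1.921]
force: [0.1, -1.2, -0.6]
width: 85.5
```

```bash
python3 -c "
from h import *
snap('wrist','w24');snap('side','s24');to(450,-200,300,110)"
```

```text
pos [ 522.2 -361.4  221. ] rot [3.1062e+00 2.5000e-03 1.9209e+00] q [ 0.9   0.66 -0.55  1.59  0.36  0.98  0.6 ] w 85.4 F [ 0.4 -0.9 -0.3] t 24.65
slide [176.2  -9.6 -79.9] len 193.7 turn 0.001
```

View pics/w24.png

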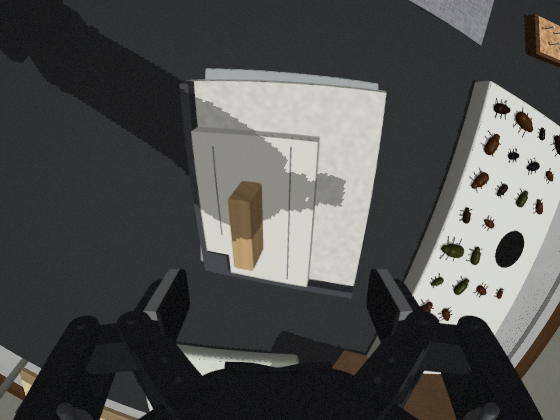

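{"op": "play_rows", "data": {"slide": [[20,-1,-30],[60,-3,-60],[115,-6,-80],[176,-10,-80],[176,-10,-80]], "turn": [0,0,0,0,0], "fingers": [1,1,1,1,1]}}

```text
clock: 25.28
eef_pos: [447.7, -195.8, 301.1]
tool_rot: [3.108, 0.002, 1.928]
force: [0.6, -0.3, -0.2]
width: 85.6
```

```bash
python3 - <<'E'
from h import *
snap('top','t25');snap('side','s25');snap('wrist','w25')
t=load('t25')['im'];s=load('s25')['im']
z=load('w24')
a=cv2.resize(z['im'][55:305,170:400],None,fx=2.4,fy=2.4,interpolation=cv2.INTER_CUBIC);cv2.imwrite('pics/w24z.png',a)
b=cv2.resize(t[135:230,330:430],None,fx=5,fy=5,interpolation=cv2.INTER_CUBIC);c=cv2.resize(s[110:190,245:325],None,fx=5,fy=5,interpolation=cv2.INTER_CUBIC)
h=max(len(b),len(c));b,c=[np.pad(i,((0,h-len(i)),(0,0),(0,0))) for i in(b,c)]
cv2.imwrite('pics/end.png',cv2.resize(np.hstack([b,c]),None,fx=.85,fy=.85))
E
```

```text
(no output)
```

View pics/w24z.png

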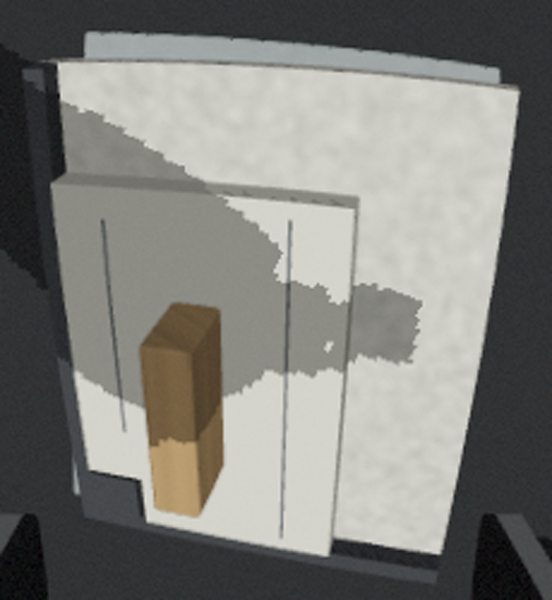

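View pics/end.png

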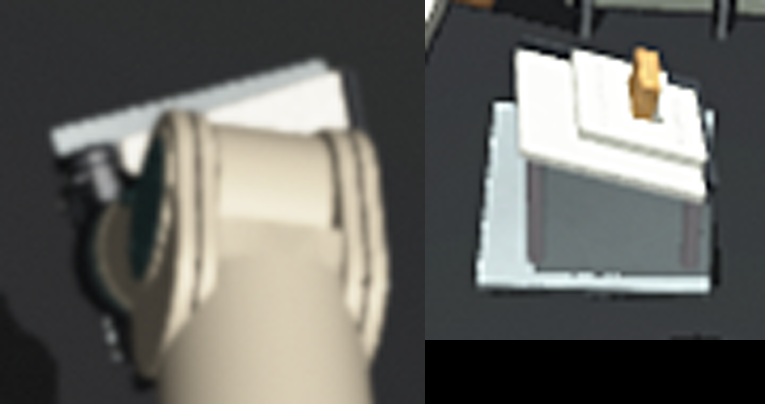

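View pics/w25.png

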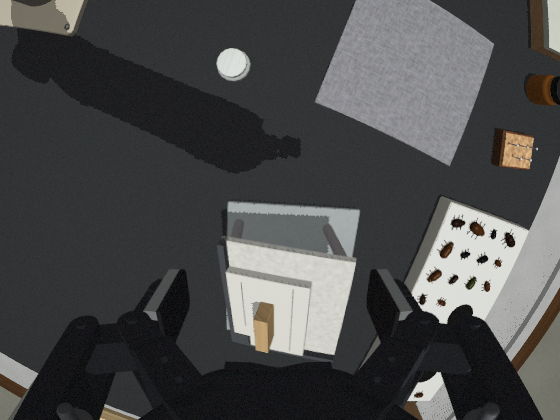

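```bash
python3 - <<'E'
from fit import *
z=load('w24')
g=lambda a:(np.array(a)+.5)/2.4-.5+[170,55]
def residual(P,uv,x): return projw(z,Ro.from_rotvec(x[:3]).apply(P)+x[3:])-uv
Pd=np.array([(0,190,0),(150,190,0),(150,0,0)],float);ud=g([(57,62),(518,88),(441,553)])
Pb=np.array([(0,150,12),(104,150,12),(104,0,12),(24,0,12),(0,24,12)],float);ub=g([(53,183),(357,208),(330,554),(146,522),(85,470)])
# joint: deck pose + board offset dx,dy,yaw
def f(v):
    x=v[:6]; c=np.array([52,75,0]); q=Ro.from_euler('z',v[8]).apply(Pb-c)+c+[v[6],v[7],0]
    return np.r_[residual(Pd,ud,x).ravel(),residual(q,ub,x).ravel()]
x0=np.r_[Ro.from_matrix(np.array([[.925,-.339,-.174],[.268,.903,-.334],[.27,.262,.926]])).as_rotvec(),488.6,-456.5,46.8,0,0,0]
s=least_squares(f,x0);print('board offset from home dx,dy mm',s.x[6:8].round(2),'yaw deg',np.degrees(s.x[8]).round(2),'maxres px',abs(s.fun).max().round(2),'deck o',s.x[3:6].round(1))
print(ctrl.read_state()['clock'])
E
```

```text
board offset from home dx,dy mm [0.11 0.  ] yaw deg -0.33 maxres px 1.3 deck o [ 488.2 -456.2   47.9]
25.425
```

```bash
python3 -c "
from cell import ctrl
print(ctrl.finish_job())"
```

```text
the job is handed in; nothing more can be done
None
```

The large board is home on the sloped stand, bar up and against both fences. I handed the job in at about 25.4 s of the 64 s.

1. **Rack to mat:** I lifted the board by its top edge and stood it on the felt. I then opened the fingers a little and let it down onto its back against one finger. Towards the end its foot slid out on the felt, and it was lying flat when I next looked. I let go and lifted clear.
2. **Mat to stand:** I picked it up by the bar and touched it down on the deck about 18 mm up the slope in each direction. Light pressure (about 7 N) tilted it in the grip to match the slope. I opened the fingers in small steps so it slid down and home.

**Last checks:**
- **Position:** a fit to the wrist picture puts the board 0.1 mm (x) and 0.0 mm (y) from home, turned 0.3 degrees, with fit residuals up to 1.3 pixels. The cut-out sits over the corner stop.
- **Views:** a wrist picture and a side picture taken later, with the gripper clear, still show it seated. The top camera could not confirm it because the arm hid most of the stand.
- **Forces:** the highest force I read was about 8 N.
- **Other items:** the two small boards looked undisturbed when I last saw the rack, after the board was on the mat. I did not look at the rack again at the end.

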